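# Complete the pot of standoff insulators

## Robot

A 7-joint arm with a two-finger parallel gripper is mounted at the origin on a cart in front of the work surface, level with it; the furniture and walls round the work are solid. World frame = base frame: x ahead of the robot, y to its left, z up, the work surface at z = 0. Lengths are in m, angles in rad, forces in N, time in s.
With the tool pointing down it reaches from about 0.4 to 0.85 m from the base axis. Payload 10.4 kg.
Tool frame: the origin (TCP) lies midway between the tips of the shut fingers; the grasp point (between the pads) lies 19 mm behind it (r.grasp_offset is the distance from the TCP to the grasp point, in m); z points along the fingers, y is the line along which they close (so a half turn about z gives the same grasp; the last joint's range is limited). The gripper opens to 87 mm and grips with 3 to 60 N. Pads are 19 mm wide; open, the fingers measure 117 mm over their backs; the gripper's body (75 mm by 190 mm) begins 51 mm behind the grasp point.
Start: joints at [-1.23, 0.332, -0.065, 1.46, 0.022, 1.35, -0.088], TCP at [0.222, 0.584, 0.223] pointing down, gripper open.
Joint ranges: [-2.6, 2.6], [-0.5, 2.12], [-1.47, 1.34], [0.16, 2.42], [-1.27, 4.41], [0.06, 2.06], [-2.6, 2.6]. Speed limits (rad/s): [2.22, 2.22, 2.79, 2.79, 3.14, 3.14, 3.14].

## Interface

Orientations are given as a unit quaternion [x, y, z, w].
In Python, from bench import r gives the robot as it stands.
- The arm moves only by the tool drive_tool, never from a script. Its argument "moves" is a list that holds one entry, the list of rows, each a list of 7 numbers: the shift along the tool's x, y, z in m, then the turn, a rotation vector about the tool's x, y, z in rad, then the opening, from 0 (shut) to 1 (fully open). In form: [[[tx, ty, tz, ax, ay, az, jaw], ...]]. A call has 1 to 10 rows; each row shifts and turns the commanded pose from where the row before left it, along the tool's axes as they then stand; what a row does not reach is not made up. A row lasts 1/10 s, in which the tool goes at most 50 mm and 8.59 degrees, less where a joint would pass 70% of its speed; a pose out of reach is approached as far as the arm can. A call is refused whole if a number of a shift passes 0.05 or a number of a turn 0.15, either way. A call with a gripper value outside its range is refused whole. The fingers move at their own pace and stop on an object; "squeeze" is the grip in N (left out, the last holds). Time passes only in rows, so rows that do not move let the fingers close. It gives the time, the measured TCP pose, the force, the opening and the grip force at its end, in the units of the state.
- r.read_state(): the state, without advancing time (a new reading comes with each control period).
- r.camera(name): name is "scene" or "top" or "wrist"; returns the picture (420x560x3 uint8, red, green, blue); there is no depth.
- r.camera_info(name): a dict with "mtx" (3x3 intrinsics, pixels), "rvec" (rotation vector, rad) and "tvec" (3), from world to camera coordinates, as OpenCV has them; the wrist camera has in their place "T_tool_cam" (4x4, takes a point from camera to tool coordinates, whose origin is the TCP and whose axes are the flange's). Camera axes: x right, y down, z forward; pixel columns grow to the right and rows downward; lengths in m; the calibration is good to about 2 mm. A picture is of the moment at which its call begins: read the wrist's pose just before it. camera_info takes no time and is no camera call.
- r.close_job(): hands the job in; it is judged then, once.
Trained networks look in the newest picture that a camera, given by its name, has taken for a name from the list of things; names that differ only in an ending like _2 or _b are one class to them, and where a whole thing is asked for, a point or a joint stands for the part that bears it (a point fixed in the world has none). Each returns a list of dicts, best first, with "conf" (0 to 1); they miss things now and then, are a little off and sometimes report something else, mostly with a low value. They report only what shows in the picture. A call takes as long as a camera call. They do not tell look-alikes from the thing itself.
- r.find_in(camera, query): "bbox" ([left, top, right, bottom] in pixels, round what is visible of it).
- r.place_of(camera, query): "at" ([column, row] in pixels: a listed point, or the origin of a listed thing).
The state is a dict: "time": time; "joint_positions": joint angles; "joint_vel": joint speeds; "joint_torque": joint torques, N m; "ee_pos": TCP position; "eef_rot": TCP orientation; "ft_force": force on the tool from outside, world axes, zero at the start; "torque": the same for the moment, N m; "width": finger opening in m; "grip_force": force on a finger pad.
Only numpy, scipy, OpenCV 4.12 (cv2) and the standard library are available. Lean on these libraries where they do the work, as an engineer would, in place of code of your own. Each camera call takes 0.05 s, during which the arm holds its last target. There are 200 camera calls.

## Task

The round blue pot is meant to hold seven brick-red standoff insulators, standing packed in a hexagonal cluster (one in the middle, six round it), but two opposite places of the outer ring are empty. Put the two brick-red insulators that stand out on the worktop into those two empty places, upright with the studs up, so that both stand on the floor of the pot like the others. The white insulator is the wrong type: leave it where it stands.

Things in the scene. Friction and masses are not known exactly. Their poses are not given: they have to be found in the camera images.
- pot: fixed round blue pot, outer diameter 114 mm, inner 106, wall 40 high, floor 5 thick. Origin: centre of its underside on the worktop, z up. On its floor stand 5 loose insulators like red_a: one in the middle, 4 in a ring 35 mm from it (bodies to 50 mm, studs to 86 mm above the worktop); they give a few mm when nudged. Empty places: x = +35 and -35 mm, y = 0 in the pot's frame, with 3 to 5 mm to spare all round.
- red_a: one of the two insulators to pack: brick-red grooved cylindrical standoff insulator, about 80 g, standing loose on the worktop. Body 30 mm in diameter, 45 mm high, edges bevelled 5 mm at foot and top; a steel threaded stud 10 mm in diameter and 36 mm long rises from the middle of its top (81 mm overall). Origin: centre of its underside; z: up along the stud.
- red_b: the other insulator to pack, the same as red_a: brick-red grooved cylindrical standoff insulator, about 80 g, standing loose on the worktop. Body 30 mm in diameter, 45 mm high, edges bevelled 5 mm at foot and top; a steel threaded stud 10 mm in diameter and 36 mm long rises from the middle of its top (81 mm overall). Origin: centre of its underside; z: up along the stud.
- white: white insulator of another type, to be left alone; loose, standing on the worktop among the red ones. Body 40 mm in diameter and 55 mm high, the same 10 x 36 mm steel stud on top (91 mm overall). Origin: centre of its underside; z: up along the stud.
Mind the look-alikes: they are no part of the job. Leave any green or purple look-alike of the red_b alone.

How it is judged:
At the end, for the whole second after the job is handed in: Both red insulators stand in the pot: origin within 45 mm of the pot's axis and on its floor (underside less than 10 mm above the pot's underside, the floor being at 5 mm), stud up within 10 degrees of vertical, at rest, on opposite sides of the cluster (more than 50 mm between their axes) (horizontal distance between each of red_a, red_b and pot below 0.045 m and z of red_a in the frame of pot between 0 and 0.01 m and angle between each of red_a, red_b's own z axis and vertical below 0.175 rad and linear speed of each of red_a, red_b below 0.02 m/s and z of red_b in the frame of pot between 0 and 0.01 m and horizontal distance between red_a and red_b above 0.05 m); the robot touches nothing.
It fails at once if the white insulator is moved by more than 30 mm (distance of white from where it was at the start of the episode above 0.03 m).
It also fails if it takes over 53 s, if anything falls off the work surface, if the arm or the gripper's body presses on something with over 40 N, if the wrist force passes 120 N, or if a joint passes its speed limit or range.

## Working session

There is one attempt and no reset: what is moved stays moved. The work goes in short steps, Python scripts to look and compute and a tool call to move; the robot and the scene stay as the last step left them, time stands still between calls to the robot, and variables do not carry over. Pictures are saved under pics/ and viewed, at most 10 in all, crops included, and the job is handed in when it is done.

Besides the shell and the picture viewer there is one more tool, called after "Request:" by a JSON object that holds its "method" and its "body". drive_tool: Moves the arm, as the interface text tells. Its arguments: {"type":"object","properties":{"moves":{"type":"array"},"squeeze":{"type":"number"}},"required":["moves"]}

```bash
mkdir -p pics; ls; cat > h.py <<'E'
import numpy as np, cv2
from bench import r
from scipy.spatial.transform import Rotation as R
def cam(name, st=None):
    i=r.camera_info(name); K=np.array(i["mtx"],float)
    if name=="wrist":
        T=np.eye(4); T[:3,:3]=R.from_quat(st["eef_rot"]).as_matrix(); T[:3,3]=st["ee_pos"]
        C=T@np.array(i["T_tool_cam"]); return K,C[:3,:3],C[:3,3]
    Rm=cv2.Rodrigues(np.array(i["rvec"],float))[0]; t=np.array(i["tvec"],float).ravel()
    return K,Rm.T,-Rm.T@t
def at(c,px,z):
    K,Rw,o=c; d=Rw@np.linalg.solve(K,[px[0],px[1],1]); return o+d*(z-o[2])/d[2]
def proj(c,P):
    K,Rw,o=c; p=K@(Rw.T@(np.array(P)-o)); return p[:2]/p[2]
def save(n,im): cv2.imwrite("pics/"+n,im[:,:,::-1])
E
python3 - <<'E'
from h import *
a=r.camera("scene"); b=r.camera("top"); 
save("scene.png",a); save("top.png",b)
for n in("scene","top"):
    c=cam(n); print(n,c[2].round(3))
    for q in("pot","red_a","white"):
        for d in r.place_of(n,q): print(q,np.round(d["at"],1),round(d["conf"],2),at(c,d["at"],0).round(3))
s=r.read_state();print(s["time"],s["ee_pos"],s["eef_rot"],s["width"])
E
```

```text
pics
scene [-0.117 -0.637  0.572]
pot [380.5 267.2] 0.55 [ 0.549 -0.105  0.   ]
red_a [332.9 236.3] 0.89 [0.551 0.038 0.   ]
red_a [271.2 277.9] 0.79 [ 0.35  -0.007  0.   ]
red_a [311.9 277. ] 0.73 [ 0.416 -0.051  0.   ]
red_a [295.  243.4] 0.66 [0.465 0.063 0.   ]
red_a [283.7 256.8] 0.56 [0.414 0.036 0.   ]
red_a [277.5 218.3] 0.54 [0.499 0.172 0.   ]
white [260.1 198.5] 0.71 [0.524 0.277 0.   ]
top [0.375 0.098 0.966]
pot [376.7 171.6] 0.73 [ 0.551 -0.107  0.   ]
red_a [237.4 192.4] 0.8 [0.503 0.17  0.   ]
red_a [349.4 236.8] 0.6 [ 0.42  -0.053  0.   ]
red_a [307.  172.7] 0.59 [0.546 0.032 0.   ]
red_a [311.  245.3] 0.58 [0.401 0.023 0.   ]
red_a [326.8 268.9] 0.57 [ 0.356 -0.009  0.   ]
white [183.5 176.4] 0.87 [0.533 0.279 0.   ]
0.4 [0.22237149 0.58406528 0.22246253] [ 1.80903735e-01  9.83500805e-01 -7.00852083e-05 -1.52995809e-05] 0.08695159723677522
```

View pics/top.png

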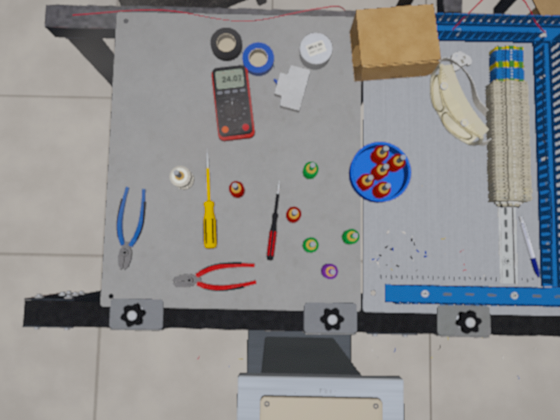

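View pics/scene.png

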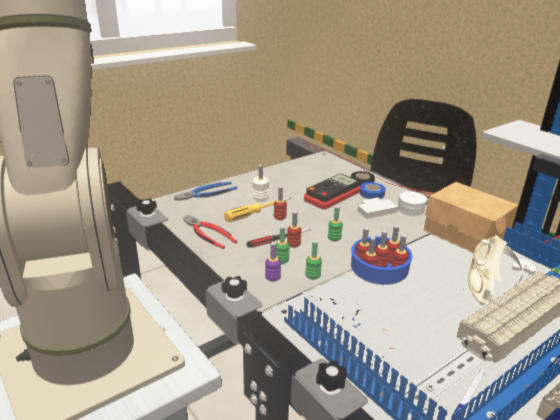

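The top view shows seven look-alikes standing outside the pot:
- **Red:** (237,188) and (294,214), the two I want.
- **Green:** (311,170), (311,245) and (351,236).
- **Purple:** (330,271).
- **White:** (180,177).

In the scene view, the reds are at (280,208) and (294,232). The pot is at (380,171) in the top view. Its gaps are near (402,178) and (364,162).

```bash
python3 - <<'E'
from h import *
im=cv2.imread("pics/top.png")
c=cam("top"); s=cam("scene")
crop=im[130:280,170:430]; cv2.imwrite("pics/crop.png",cv2.resize(crop,None,fx=3,fy=3,interpolation=cv2.INTER_CUBIC))
hsv=cv2.cvtColor(im,cv2.COLOR_BGR2HSV)
m=((hsv[...,0]<8)|(hsv[...,0]>172))&(hsv[...,1]>120)&(hsv[...,2]>60)
n,l,st,ce=cv2.connectedComponentsWithStats(m.astype(np.uint8))
for i in range(1,n):
    if 25<st[i,4]<400 : print(ce[i].round(1),st[i],at(c,ce[i],.035).round(3))
for p in [(382,152),(403,160),(383,170),(366,181),(389,188)]: print(p,at(c,p,.08).round(3))
print("scene red2",at(s,(295,243.4),0).round(3),"red1",at(s,(277.5,218.3),0).round(3))
E
```

```text
[247.5  85. ] [245  69   6  39  61] [0.711 0.154 0.035]
[213.1  83. ] [212  73   3  23  31] [0.714 0.221 0.035]
[239.6 134.4] [219 114  36  27 166] [0.612 0.167 0.035]
[245.3 126.9] [242 124   7   7  37] [0.627 0.156 0.035]
[376.4 163.8] [371 146  16  34 169] [ 0.56  -0.099  0.035]
[393.2 165. ] [388 155  17  16  86] [ 0.558 -0.131  0.035]
[362.5 184. ] [357 175  16  15  61] [ 0.52  -0.072  0.035]
[237.5 191.3] [229 182  15  16  71] [0.501 0.168 0.035]
[377.6 191.7] [373 183  16  14  74] [ 0.506 -0.101  0.035]
[292.6 214.9] [286 207  15  15  64] [0.457 0.061 0.035]
[271.2 243.3] [267 230   9  27 167] [0.403 0.101 0.035]
[222.  267.3] [196 263  58  14 252] [0.356 0.193 0.035]
[223.9 285.6] [197 281  59   9 256] [0.321 0.188 0.035]
(382, 152) [ 0.573 -0.1    0.08 ]
(403, 160) [ 0.559 -0.138  0.08 ]
(383, 170) [ 0.54  -0.102  0.08 ]
(366, 181) [ 0.519 -0.07   0.08 ]
(389, 188) [ 0.506 -0.112  0.08 ]
scene red2 [0.465 0.063 0.   ] red1 [0.499 0.172 0.   ]
```

View pics/crop.png

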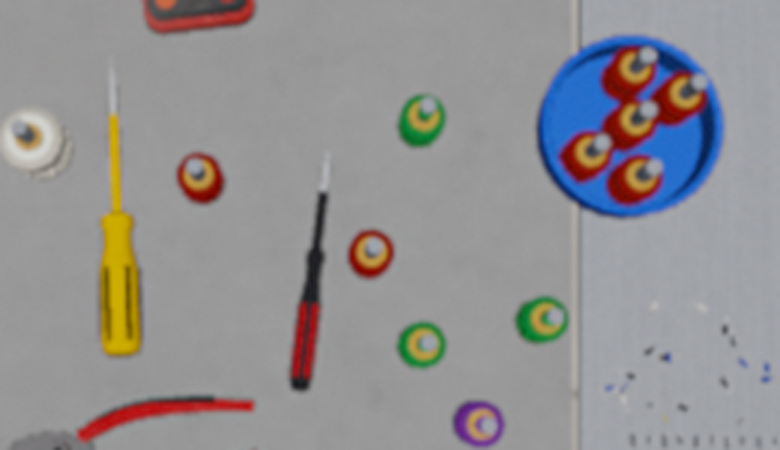

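The crop confirms the choice: the brick-red pieces at crop (200,178) and (371,253), with the pot's gaps at upper left and lower right of the cluster. Now moving over to the first red one.

Request:
{"method": "drive_tool", "body": {"moves": [[[-0.035,-0.025,0,0,0,0,0.5],[-0.035,-0.025,0,0,0,0,0.5],[-0.035,-0.025,0,0,0,0,0.5],[-0.035,-0.025,0,0,0,0,0.5],[-0.035,-0.025,0,0,0,0,0.5],[-0.035,-0.025,0,0,0,0,0.5],[-0.035,-0.025,0,0,0,0,0.5],[-0.035,-0.025,0,0,0,0,0.5],[-0.035,-0.025,0,0,0,0,0.5],[-0.035,-0.025,0,0,0,0,0.5]]]}}

```text
time: 1.4
ee_pos: [0.4613, 0.2244, 0.2229]
eef_rot: [0.181, 0.984, 0.0, 0.0]
ft_force: [0.4, -0.2, -1.0]
width: 0.0431
grip_force: 0.0
```

Request:
{"method": "drive_tool", "body": {"moves": [[[0,0,0,0,0,0.14,0.5],[0,0,0,0,0,0.14,0.5],[0,0,0,0,0,0.14,0.5],[0,0,0,0,0,0.14,0.5],[0,0,0,0,0,0.14,0.5],[0,0,0,0,0,0.14,0.5],[0,0,0,0,0,0.14,0.5],[0,0,0,0,0,0.14,0.5],[0,0,0,0,0,0.14,0.5],[0,0,0,0,0,0.14,0.5]]]}}

```text
time: 2.4
ee_pos: [0.4605, 0.2259, 0.2226]
eef_rot: [0.774, 0.633, 0.0, -0.0]
ft_force: [-0.3, 0.1, -0.7]
width: 0.0433
grip_force: 0.0
```

Request:
{"method": "drive_tool", "body": {"moves": [[[0,0,0,0,0,0.14,0.5],[0,0,0,0,0,0.14,0.5],[0,0,0,0,0,0,0.5],[0,0,0,0,0,0,0.5]]]}}

```text
time: 2.8
ee_pos: [0.4605, 0.226, 0.2226]
eef_rot: [0.852, 0.524, 0.0, -0.0]
ft_force: [-0.5, 0.2, 0.3]
width: 0.0437
grip_force: 0.0
```

```bash
cat >> h.py <<'E'
def todo(P,st):
    Rt=R.from_quat(st["eef_rot"]); return Rt.inv().apply(np.array(P)-st["ee_pos"]).round(4)
def yaw(st): 
    y=R.from_quat(st["eef_rot"]).apply([0,1,0]); return np.degrees(np.arctan2(y[1],y[0]))
E
python3 - <<'E'
from h import *
s=r.read_state(); save("w1.png",r.camera("wrist"))
print(s["time"],s["ee_pos"].round(4),yaw(s),R.from_quat(s["eef_rot"]).apply([0,0,1]).round(4),s["joint_positions"])
c=cam("wrist",s);print("cam",c[2],c[1][:,2])
for d in r.place_of("wrist","red_a"): print(np.round(d["at"],1),d["conf"],at(c,d["at"],0).round(4))
t=cam("top")
for p in [(386,148.7),(403,157.3),(385.3,166.3),(371,177.3),(388,185.7)]: print("pot",at(t,p,.086).round(4))
for p in [(235,185.7),(295.3,211.3)]: print("red",at(t,p,.081).round(4))
print(todo([.50,.168,.2],s))
E
```

```text
2.8 [0.4605 0.226  0.2226] -26.853095004709168 [ 1.e-04  2.e-04 -1.e+00] [-0.82046889  0.07738017  0.29157553  1.76838777 -0.02319918  1.29900339
 -0.99216652]
cam [0.49721693 0.29711629 0.38561421] [-0.13056413 -0.26000963 -0.95673821]
[332.3 201.7] 0.85 [0.5056 0.1706 0.    ]
[306.8 327.1] 0.83 [0.4017 0.0238 0.    ]
pot [ 0.5781 -0.1058  0.086 ]
pot [ 0.5627 -0.1368  0.086 ]
pot [ 0.5454 -0.1044  0.086 ]
pot [ 0.5245 -0.0783  0.086 ]
pot [ 0.5097 -0.1092  0.086 ]
red [0.5048 0.169  0.081 ]
red [0.4601 0.0582 0.081 ]
[-0.0339  0.0614  0.0226]
```

View pics/w1.png

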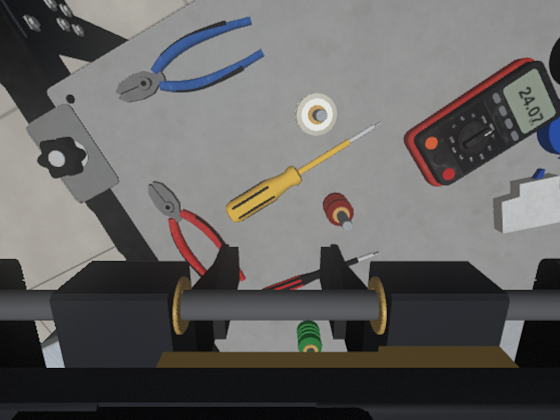

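The wrist view shows the red one at (340,208), stud tip (347,224), with the white one clear of it at (317,115). It matches the top estimate to 2 mm, so I'm descending on the stud.

Request:
{"method": "drive_tool", "body": {"moves": [[[-0.015,0.0325,0,0,0,0,0.5],[-0.0148,0.0325,0,0,0,0,0.5],[0,0,0.035,0,0,0,0.5],[0,0,0.035,0,0,0,0.5],[0,0,0.035,0,0,0,0.5],[0,0,0.03,0,0,0,0.5],[0,0,0.02,0,0,0,0.5],[0,0,0.019,0,0,0,0.5],[0,0,0,0,0,0,0.5]]]}}

```text
time: 3.8
ee_pos: [0.5032, 0.1692, 0.0463]
eef_rot: [0.853, 0.523, -0.002, -0.0]
ft_force: [-0.5, -0.4, 0.1]
width: 0.0434
grip_force: 0.0
```

Request:
{"method": "drive_tool", "body": {"moves": [[[0,0,0,0,0,0,0],[0,0,0,0,0,0,0],[0,0,0,0,0,0,0],[0,0,0,0,0,0,0],[0,0,0,0,0,0,0],[0,0,0,0,0,0,0]]], "squeeze": 30}}

```text
time: 4.4
ee_pos: [0.505, 0.1699, 0.0488]
eef_rot: [0.853, 0.522, 0.0, -0.0]
ft_force: [0.3, 0.5, 2.4]
width: 0.0092
grip_force: 30.0
```

Request:
{"method": "drive_tool", "body": {"moves": [[[0,0,-0.02,0,0,0,0],[0,0,-0.04,0,0,0,0],[0,0,-0.04,0,0,0,0],[0,0,-0.03,0,0,0,0],[0,0,0,0,0,0,0]]]}}

```text
time: 4.9
ee_pos: [0.5069, 0.1706, 0.1829]
eef_rot: [0.853, 0.522, 0.004, 0.0]
ft_force: [0.5, 0.1, -0.8]
width: 0.0087
grip_force: 30.0
```

Request:
{"method": "drive_tool", "body": {"moves": [[[-0.02,0.009,-0.01,0,0,0,0],[-0.0375,0.017,-0.01,0,0,0,0],[-0.0375,0.017,-0.01,0,0,0,0],[-0.0375,0.017,-0.01,0,0,0,0],[-0.0375,0.017,-0.01,0,0,0,0],[-0.0375,0.017,0,0,0,0,0],[-0.0375,0.017,0,0,0,0,0],[-0.0375,0.017,0,0,0,0,0],[-0.02,0.009,0,0,0,0,0],[0,0,0,0,0,0,0]]]}}

```text
time: 5.9
ee_pos: [0.4877, -0.1656, 0.2278]
eef_rot: [0.855, 0.519, -0.001, 0.0]
ft_force: [0.5, 0.4, -0.7]
width: 0.0091
grip_force: 30.0
```

Request:
{"method": "drive_tool", "body": {"moves": [[[0,0,0,0,0,0,0],[0,0,0,0,0,0,0],[0,0,0,0,0,0,0]]]}}

```text
time: 6.2
ee_pos: [0.4892, -0.1605, 0.2282]
eef_rot: [0.853, 0.523, -0.0, -0.0]
ft_force: [0.3, 0.2, -1.0]
width: 0.0087
grip_force: 30.0
```

```bash
python3 - <<'E'
from h import *
s=r.read_state(); save("w2.png",r.camera("wrist"))
print(s["time"],s["ee_pos"].round(4),yaw(s),s["eef_rot"])
np.savez("w2.npz",p=s["ee_pos"],q=s["eef_rot"])
c=cam("wrist",s)
for d in r.place_of("wrist","pot"): print(np.round(d["at"],1),d["conf"],at(c,d["at"],0).round(4))
for d in r.place_of("wrist","red_a"): print(np.round(d["at"],1),d["conf"],at(c,d["at"],0.005).round(4))
E
```

```text
6.2 [ 0.4892 -0.1605  0.2282] -26.976398164649268 [ 8.52532510e-01  5.22674130e-01 -6.47549592e-05 -2.62487526e-04]
[297.6 110.3] 0.62 [ 0.5434 -0.1019  0.    ]
[113.6 117.1] 0.95 [ 0.3556 -0.0146  0.005 ]
[131.1  62.1] 0.82 [0.4056 0.0239 0.005 ]
[181.6 118.5] 0.79 [ 0.4229 -0.0506  0.005 ]
[157.3   2.1] 0.76 [0.4617 0.0589 0.005 ]
[278.8 231.4] 0.58 [ 0.4589 -0.2211  0.005 ]
```

View pics/w2.png

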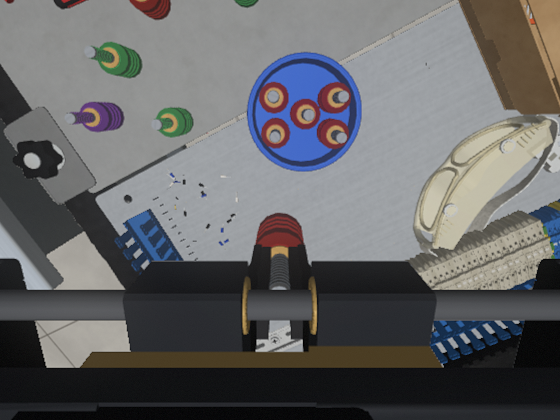

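The wrist view shows the pot rim centred near (304,111). The stud tips are at (273,98), (342,97), (309,114), (277,135) and (340,137). The gaps are straight up and straight down in the image, along tool x, so the yaw is right.

```bash
python3 - <<'E'
from h import *
f=np.load("w2.npz"); s=dict(ee_pos=f["p"],eef_rot=f["q"]); c=cam("wrist",s)
im=cv2.imread("pics/w2.png"); hsv=cv2.cvtColor(im,cv2.COLOR_BGR2HSV)
m=(cv2.inRange(hsv,(100,120,60),(125,255,255))); m[:40]=0;m[180:]=0;m[:,:240]=0;m[:,370:]=0
k=cv2.findContours(m,cv2.RETR_EXTERNAL,cv2.CHAIN_APPROX_NONE)[0]; k=max(k,key=cv2.contourArea)
P=np.array([at(c,p[0],.04)[:2] for p in k]); A=np.c_[2*P,np.ones(len(P))]
x=np.linalg.lstsq(A,(P**2).sum(1),rcond=None)[0]; print("rim",x[:2],np.sqrt(x[2]+x[:2]@x[:2]))
S=np.array([at(c,p,.086) for p in [(309,114),(273,98),(277,135),(342,97),(340,137)]])
print(S.round(4),"mean4",S[1:].mean(0))
Rt=R.from_quat(s["eef_rot"]); print("tool",Rt.inv().apply(S-S[0]).round(4))
C=np.r_[x[:2],0]
for sg in(1,-1):
    G=C+Rt.apply([sg*.035,0,0]); G[2]=.228; print(G.round(4),todo(G,s),proj(c,[*G[:2],.005]))
print("insul",at(c,(278,240),.18))
E
```

```text
rim [ 0.54558794 -0.10702338] 0.05758067506340197
[[ 0.5472 -0.1066  0.086 ]
 [ 0.525  -0.0802  0.086 ]
 [ 0.5137 -0.11    0.086 ]
 [ 0.5791 -0.1068  0.086 ]
 [ 0.5636 -0.1374  0.086 ]] mean4 [ 0.54531909 -0.10857079  0.086     ]
tool [[ 0.      0.      0.    ]
 [ 0.0134 -0.0318  0.    ]
 [-0.0182 -0.0284  0.    ]
 [ 0.0143  0.0284 -0.    ]
 [-0.02    0.0285 -0.    ]]
[ 0.5615 -0.0758  0.228 ] [0.1083 0.026  0.0003] [302.23858059  80.25937387]
[ 0.5297 -0.1382  0.228 ] [0.0383 0.026  0.0002] [300.97674947 145.24327591]
insul [ 0.48600883 -0.16683585  0.18      ]
```

```bash
python3 - <<'E'
from h import *
f=np.load("w2.npz"); s=dict(ee_pos=f["p"],eef_rot=f["q"]); c=cam("wrist",s); Rt=R.from_quat(s["eef_rot"])
for z in(.048,.043):
  for x,y in [(.015,0),(.010,0),(0,.015),(0,-.015)]: print(x,y,z,proj(c,s["ee_pos"]+Rt.apply([x,y,z-.0006])).round(1))
# red outline of held body
im=cv2.imread("pics/w2.png"); hsv=cv2.cvtColor(im,cv2.COLOR_BGR2HSV)
m=((hsv[...,0]<8)|(hsv[...,0]>172))&(hsv[...,1]>120); m[:195]=0; m[260:]=0;m[:,:240]=0;m[:,320:]=0
ys,xs=np.where(m); print(ys.min(),ys.max(),xs.min(),xs.max())
for y in range(ys.min(),ys.max(),6): print(y,xs[ys==y].min(),xs[ys==y].max())
E
```

```text
0.015 0 0.048 [277.9 209.7]
0.01 0 0.048 [277.9 216.8]
0 0.015 0.048 [300.  230.8]
0 -0.015 0.048 [255.7 230.8]
0.015 0 0.043 [277.8 211.9]
0.01 0 0.043 [277.8 219.2]
0 0.015 0.043 [300.5 233.5]
0 -0.015 0.043 [255.2 233.5]
216 247 256 302
216 276 278
222 264 296
228 259 300
234 258 301
240 256 302
246 262 296
```

Request:
{"method": "drive_tool", "body": {"moves": [[[0.019,0.0132,0,0,0,0,0],[0.0193,0.0133,0,0,0,0,0],[0,0,0,0,0,0,0],[0,0,0.03,0,0,0,0],[0,0,0.03,0,0,0,0],[0,0,0.03,0,0,0,0],[0,0,0.03,0,0,0,0],[0,0,0,0,0,0,0],[0,0,0,0,0,0,0]]]}}

```text
time: 7.25
ee_pos: [0.5299, -0.1401, 0.1092]
eef_rot: [0.853, 0.522, -0.0, -0.0]
ft_force: [-0.5, -0.3, -0.6]
width: 0.0089
grip_force: 30.0
```

```bash
python3 - <<'E'
from h import *
s=r.read_state(); print(s["ee_pos"].round(4),todo([.5297,-.1382,.0538],s)); save("w3.png",r.camera("wrist"))
E
```

```text
[ 0.5299 -0.1401  0.1092] [ 0.0016 -0.001   0.0554]
```

View pics/w3.png

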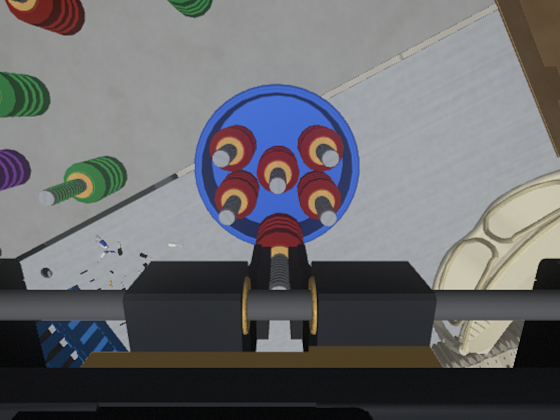

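The held piece sits centred between its neighbours at (237,190) and (320,190). I'm lowering it.

Request:
{"method": "drive_tool", "body": {"moves": [[[0.001,0,0.01,0,0,0,0],[0,0,0.01,0,0,0,0],[0,0,0.01,0,0,0,0],[0,0,0.01,0,0,0,0],[0,0,0.005,0,0,0,0],[0,0,0.005,0,0,0,0],[0,0,0,0,0,0,0],[0,0,0,0,0,0,0]]]}}

```text
time: 8.1
ee_pos: [0.5306, -0.1391, 0.0587]
eef_rot: [0.853, 0.522, 0.0, 0.0]
ft_force: [-0.8, 0.2, -1.4]
width: 0.0087
grip_force: 30.0
```

Request:
{"method": "drive_tool", "body": {"moves": [[[0,0,0.003,0,0,0,0],[0,0,0.002,0,0,0,0],[0,0,0,0,0,0,0],[0,0,0,0,0,0,0]]]}}

```text
time: 8.5
ee_pos: [0.5308, -0.1391, 0.0538]
eef_rot: [0.853, 0.522, 0.0, 0.0]
ft_force: [0.1, 0.1, 2.7]
width: 0.0092
grip_force: 30.0
```

Request:
{"method": "drive_tool", "body": {"moves": [[[0,0,0,0,0,0,0.2],[0,0,0,0,0,0,0.2],[0,0,0,0,0,0,0.2],[0,0,-0.01,0,0,0,0.2],[0,0,-0.02,0,0,0,0.2],[0,0,-0.03,0,0,0,0.2],[0,0,-0.04,0,0,0,0.2],[0,0,-0.04,0,0,0,0.2],[0,0,0,0,0,0,0.2]]]}}

```text
time: 9.4
ee_pos: [0.533, -0.14, 0.1995]
eef_rot: [0.853, 0.521, 0.004, 0.002]
ft_force: [0.9, -1.0, 0.2]
width: 0.0175
grip_force: 0.0
```

```bash
python3 - <<'E'
from h import *
s=r.read_state(); print(s["time"],s["ee_pos"].round(4),yaw(s),todo([.461,.0600,.2],s))
E
```

```text
9.4 [ 0.533  -0.14    0.1995] -27.141686298272344 [ 0.1451 -0.1553 -0.0012]
```

Request:
{"method": "drive_tool", "body": {"moves": [[[0.029,-0.031,0,0,0,0,0.5],[0.029,-0.031,0,0,0,0,0.5],[0.029,-0.031,0,0,0,0,0.5],[0.029,-0.031,0,0,0,0,0.5],[0.029,-0.031,0,0,0,0,0.5],[0,0,0,0,0,0,0.5],[0,0,0,0,0,0,0.5],[0,0,0,0,0,0,0.5]]]}}

```text
time: 10.2
ee_pos: [0.4588, 0.0596, 0.1936]
eef_rot: [0.854, 0.521, 0.0, 0.0]
ft_force: [-0.2, -0.2, 0.2]
width: 0.0433
grip_force: 0.0
```

```bash
python3 - <<'E'
from h import *
s=r.read_state(); print(s["time"],s["ee_pos"].round(4),yaw(s),todo([.4615,.0595,.0485],s))
im=r.camera("wrist"); save("w4.png",im); c=cam("wrist",s)
print(proj(c,[.4615,.0595,.081]),proj(c,[.4615,.0595,.045]))
t=r.camera("top"); save("t4.png",t)
E
```

```text
10.2 [0.4588 0.0596 0.1936] -27.190582440358224 [0.0012 0.0024 0.1451]
[280.86009598 202.64763391] [280.63346683 192.41584285]
```

View pics/w4.png

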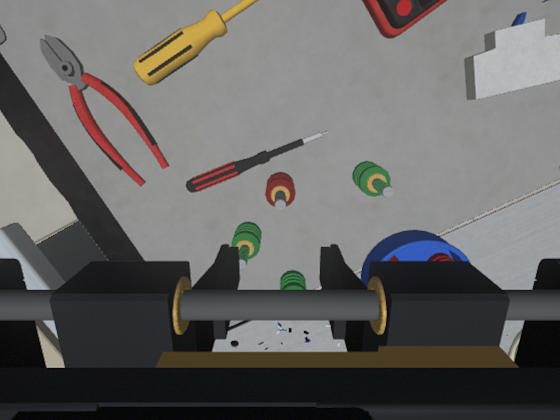

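The stud tip is at (280,204), within 2 px of the prediction. I'm descending on it.

Request:
{"method": "drive_tool", "body": {"moves": [[[0,0.0022,0.03,0,0,0,0.5],[0,0,0.035,0,0,0,0.5],[0,0,0.03,0,0,0,0.5],[0,0,0.03,0,0,0,0.5],[0,0,0.02,0,0,0,0.5],[0,0,0,0,0,0,0.5],[0,0,0,0,0,0,0.5]]]}}

```text
time: 11.0
ee_pos: [0.4608, 0.059, 0.049]
eef_rot: [0.853, 0.521, -0.0, 0.0]
ft_force: [-0.8, 0.2, 0.2]
width: 0.0433
grip_force: 0.0
```

Request:
{"method": "drive_tool", "body": {"moves": [[[0,0,0,0,0,0,0],[0,0,0,0,0,0,0],[0,0,0,0,0,0,0],[0,0,0,0,0,0,0],[0,0,0,0,0,0,0],[0,0,0,0,0,0,0]]], "squeeze": 30}}

```text
time: 11.6
ee_pos: [0.4606, 0.0598, 0.0487]
eef_rot: [0.853, 0.522, 0.0, -0.0]
ft_force: [-0.1, 0.5, 1.5]
width: 0.0088
grip_force: 30.0
```

Request:
{"method": "drive_tool", "body": {"moves": [[[0,0,-0.02,0,0,0,0],[0,0,-0.04,0,0,0,0],[0,0,-0.04,0,0,0,0],[0,0,-0.04,0,0,0,0],[0,0,-0.04,0,0,0,0],[0,0,0,0,0,0,0],[0,0,0,0,0,0,0]]]}}

```text
time: 12.3
ee_pos: [0.4607, 0.0598, 0.2289]
eef_rot: [0.853, 0.522, 0.001, -0.0]
ft_force: [-0.3, -0.2, -2.0]
width: 0.0089
grip_force: 30.0
```

```bash
python3 - <<'E'
from h import *
s=r.read_state(); print(s["time"],s["ee_pos"].round(4),yaw(s),todo([.4892,-.1605,.228],s))
E
```

```text
12.3 [0.4607 0.0598 0.2289] -27.094706271997158 [-0.1832  0.1257  0.0007]
```

Request:
{"method": "drive_tool", "body": {"moves": [[[-0.0305,0.021,0,0,0,0,0],[-0.0305,0.021,0,0,0,0,0],[-0.0305,0.021,0,0,0,0,0],[-0.0305,0.021,0,0,0,0,0],[-0.0305,0.021,0,0,0,0,0],[-0.0305,0.021,0,0,0,0,0],[0,0,0,0,0,0,0],[0,0,0,0,0,0,0],[0,0,0,0,0,0,0]]]}}

```text
time: 13.2
ee_pos: [0.4889, -0.1595, 0.2274]
eef_rot: [0.853, 0.522, -0.001, -0.001]
ft_force: [-0.1, -0.0, -0.8]
width: 0.009
grip_force: 30.0
```

```bash
python3 - <<'E'
from h import *
s=r.read_state(); print(s["time"],s["ee_pos"].round(4),yaw(s),todo([.5615,-.0758,.0537],s))
np.savez("w5.npz",p=s["ee_pos"],q=s["eef_rot"])
im=r.camera("wrist"); save("w5.png",im); save("w5c.png",cv2.resize(im[30:270,180:440],None,fx=2.4,fy=2.4,interpolation=cv2.INTER_CUBIC))
E
```

```text
13.2 [ 0.4889 -0.1595  0.2274] -27.02988394478859 [0.1076 0.027  0.1736]
```

View pics/w5c.png

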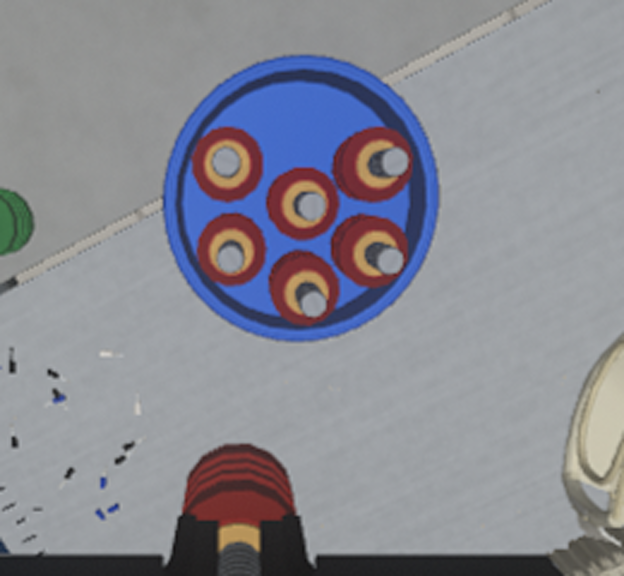

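The first red stands upright in the lower gap, at crop (303,288). The upper gap near crop (300,115) is open, so the second goes there.

Request:
{"method": "drive_tool", "body": {"moves": [[[0.027,0.0068,0,0,0,0,0],[0.027,0.0068,0,0,0,0,0],[0.027,0.0068,0,0,0,0,0],[0.027,0.0068,0,0,0,0,0],[0,0,0,0,0,0,0],[0,0,0.03,0,0,0,0],[0,0,0.04,0,0,0,0],[0,0,0.04,0,0,0,0],[0,0,0,0,0,0,0],[0,0,0,0,0,0,0]]]}}

```text
time: 14.25
ee_pos: [0.5625, -0.0766, 0.1192]
eef_rot: [0.853, 0.522, -0.0, -0.0]
ft_force: [0.3, -0.7, -0.0]
width: 0.0092
grip_force: 30.0
```

```bash
python3 - <<'E'
from h import *
s=r.read_state(); print(s["time"],s["ee_pos"].round(4),todo([.5615,-.0758,.0537],s)); save("w6.png",r.camera("wrist"))
E
```

```text
14.25 [ 0.5625 -0.0766  0.1192] [ 0.0003 -0.0012  0.0655]
```

Request:
{"method": "drive_tool", "body": {"moves": [[[0,0,0.01,0,0,0,0],[0,0,0.01,0,0,0,0],[0,0,0.01,0,0,0,0],[0,0,0.01,0,0,0,0],[0,0,0.01,0,0,0,0],[0,0,0.005,0,0,0,0],[0,0,0.005,0,0,0,0],[0,0,0,0,0,0,0],[0,0,0,0,0,0,0]]]}}

```text
time: 15.2
ee_pos: [0.5628, -0.0769, 0.0587]
eef_rot: [0.853, 0.522, 0.0, 0.0]
ft_force: [-0.4, -0.2, -0.7]
width: 0.0091
grip_force: 30.0
```

Request:
{"method": "drive_tool", "body": {"moves": [[[0,0,0.003,0,0,0,0],[0,0,0.0025,0,0,0,0],[0,0,0,0,0,0,0],[0,0,0,0,0,0,0]]]}}

```text
time: 15.6
ee_pos: [0.5633, -0.0768, 0.0537]
eef_rot: [0.853, 0.522, 0.001, 0.0]
ft_force: [-1.9, 1.1, 5.3]
width: 0.0088
grip_force: 30.0
```

It has reached the floor. Next I release it, rise and retreat to the viewpoint.

Request:
{"method": "drive_tool", "body": {"moves": [[[0,0,0,0,0,0,0.2],[0,0,0,0,0,0,0.2],[0,0,0,0,0,0,0.2],[0,0,-0.01,0,0,0,0.2],[0,0,-0.02,0,0,0,0.2],[0,0,-0.03,0,0,0,0.2],[0,0,-0.04,0,0,0,0.2],[0,0,-0.04,0,0,0,0.2],[0,0,-0.03,0,0,0,0.2]]]}}

```text
time: 16.5
ee_pos: [0.563, -0.0773, 0.2264]
eef_rot: [0.853, 0.521, 0.001, 0.001]
ft_force: [0.3, 0.3, 0.0]
width: 0.0176
grip_force: 0.0
```

Request:
{"method": "drive_tool", "body": {"moves": [[[-0.035,-0.008,0,0,0,0,0.2],[-0.035,-0.008,0,0,0,0,0.2],[-0.035,-0.008,0,0,0,0,0.2],[0,0,0,0,0,0,0.2],[0,0,0,0,0,0,0.2],[0,0,0,0,0,0,0.2]]]}}

```text
time: 17.1
ee_pos: [0.4941, -0.1585, 0.2233]
eef_rot: [0.853, 0.522, 0.0, -0.0]
ft_force: [0.3, -0.1, -0.1]
width: 0.0178
grip_force: 0.0
```

```bash
python3 - <<'E'
from h import *
im=r.camera("wrist"); save("w7c.png",cv2.resize(im[30:270,180:440],None,fx=2.4,fy=2.4,interpolation=cv2.INTER_CUBIC))
E
```

```text
(no output)
```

View pics/w7c.png

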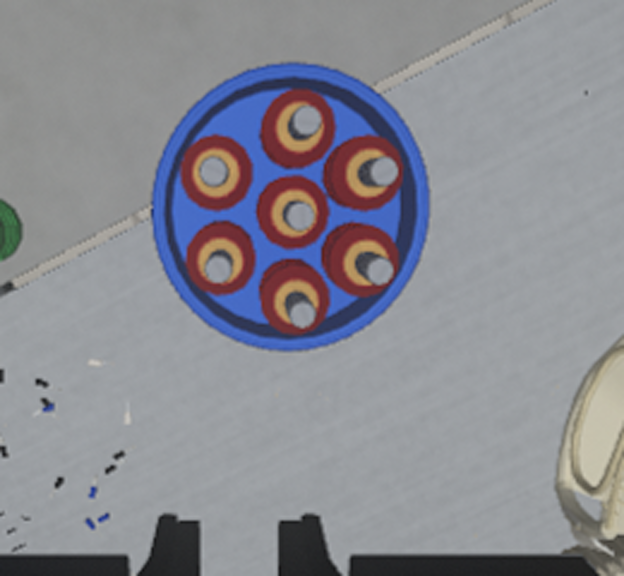

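All seven stand upright in the pot. The two new ones are at crop (298,128) and (294,297), on the floor like the others.

```bash
python3 -c "
from bench import r
print(r.close_job())"
```

```text
the job is handed in; nothing more can be done
None
```

Both brick-red insulators now stand upright on the pot floor in the two opposite gaps, the white one was not touched, and the job was handed in at about 17 s; the hand-in returned no verdict.

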